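# Pack the tested modules and terminal strips into the order tote

## Robot

A 7-joint arm with a two-finger parallel gripper is mounted at the origin on the work surface. World frame = base frame: x ahead of the robot, y to its left, z up, the work surface at z = 0. Lengths are in m, angles in rad, forces in N, time in s.
With the tool pointing down it reaches from about 0.4 to 0.85 m from the base axis. Payload 4.5 kg.
Tool frame: the origin (TCP) lies at the very end of the fingers, on their centre line; the grasp point (between the pads) lies hold_point_z behind it (hold_point_z is the distance from the TCP to the grasp point, in m); z points along the fingers, y is the direction in which the jaws open and shut (so a half turn about z gives the same grasp; the last joint's range is limited). The gripper opens to 85 mm and grips with 20 to 120 N. Pads are 22 mm wide; open, the fingers measure 114 mm over their backs; the gripper's body (76 mm by 85 mm) begins 54 mm behind the grasp point. The pads swing forward as they close: fully open they stand 13 mm farther back than shut.
Start: joints at [1.149, 0.689, -0.195, 1.565, 0.157, 0.902, -0.215], TCP at [0.275, -0.561, 0.231] pointing down, gripper open.
Joint ranges: [-3.01, 3.01], [-0.46, 2.08], [-1.47, 1.51], [0.13, 2.56], [-1, 4.14], [0.04, 2.09], [-2.66, 2.66]. Speed limits (rad/s): [2.57, 2.57, 3.14, 3.14, 3.14, 3.14, 3.14].

## Interface

Orientations are given as a 3x3 rotation matrix whose columns are the frame's x, y, z axes.
In Python, from bench import * gives the robot as it stands. The module is installed in compiled form; this text tells all that it offers.
- The arm moves only by the tool drive_tool, never from a script. Its argument "steps" is one flat list of numbers, 4 for each row, row after row: the shift along the tool's x, y, z in mm, then the turn about the tool's z in degrees. In form: [x, y, z, twist, x, y, z, twist, ...]. A call has exactly 5 rows; each row shifts and turns the commanded pose from where the row before left it, along the tool's axes as they then stand; what a row does not reach is not made up. A row lasts 1/10 s, in which the tool goes at most 50 mm and 8.59 degrees, less where a joint would pass 70% of its speed; a pose out of reach is approached as far as the arm can. A call is refused whole if a number of a shift passes 50 or a number of a turn 8.59, either way. A call with a gripper value outside its range is refused whole. "gripper" is the closure, from 0 (fully open) to 1 (shut), set as the call begins (left out, the last holds). The fingers move at their own pace and stop on an object; the grip force is fixed at half the most. Time passes only in rows, so rows that do not move let the fingers close, or fill a call up. It gives the time, the measured TCP pose, the force and the opening at its end, in the units of the state.
- read_state(): the state, without advancing time (a new reading comes with each control period).
- read_camera(name): name is "scene" or "top" or "wrist"; returns (picture, depth): 480x640x3 uint8, red, green, blue; 480x640 float32, m along the optical axis (not along the pixel's ray), 0 where there is no reading.
- camera_info(name): a dict with "mtx" (3x3 intrinsics, pixels), "k1" (the pictures are not rectified: a ray, as slopes to the right and down, at radius r is drawn at 1 + k1 r^2 times it, then the intrinsics apply), "pose" (4x4, takes a point from camera to world coordinates); the wrist camera has in their place "T_tool_cam" (4x4, takes a point from camera to tool coordinates, whose origin is the TCP and whose axes are the flange's). Camera axes: x right, y up, looking along -z (the intrinsics and any distortion apply to the point x, -y, -z); pixel columns grow to the right and rows downward; lengths in m; the calibration is good to about 2 mm. A picture is of the moment at which its call begins: read the wrist's pose just before it. camera_info takes no time and is no camera call.
- job_done(): hands the job in, once; it reports no verdict.
Trained networks look in the newest picture that a camera, given by its name, has taken for a name from the list of things; names that differ only in an ending like _2 or _b are one class to them, and where a whole thing is asked for, a point or a joint stands for the part that bears it (a point fixed in the world has none). Each returns a list of dicts, best first, with "score" (0 to 1); they miss things now and then, are a little off and sometimes report something else, mostly with a low value. They report only what shows in the picture. A call takes as long as a camera call.
- boxes_of(camera, target): "extent" ([left, top, right, bottom] in pixels, round what is visible of it).
- tip_of(camera, target): "pixel" ([column, row] in pixels: a listed point, or the origin of a listed thing).
The state is a dict: "t": time; "joints": joint angles; "qvel": joint speeds; "tau": joint torques, N m; "tcp_pos": TCP position; "tool_rot": TCP orientation; "ft_force": force on the tool from outside, world axes, zero at the start; "torque": the same for the moment, N m; "finger_gap": finger opening in m.
Only numpy, scipy, OpenCV 4.12 (cv2) and the standard library are available. Lean on these libraries where they do the work, as an engineer would, in place of code of your own. Each camera call takes 0.05 s, during which the arm holds its last target. There are 200 camera calls.

## Task

Make up the order: take every white plug-in module off the test base, keeping the black release button on its side squeezed in while you pull it up out of its socket, and every finished terminal strip out of the assembler's catch tray, and set them all down inside the grey tote. Only when all are in the tote, draw its telescopic handle up until the lock button springs out and let go of it. Leave the other things on the bench where they are.

Things in the scene. Friction and masses are not known exactly. Their poses are not given: they have to be found in the camera images.
- tote: Grey plastic order tote fixed to the bench (it does not move): open box 290 (x) x 226 (y) x 90 high outside, walls and floor 5 thick. Origin: centre of its underside, on the bench; z up, x along its long sides. On the outside of its -y wall is a black upright sleeve 57 (x) x 30 (y), top at 115 above the bench, centred at x = 1.5, y = -131; out of it comes the telescopic handle.
- handle (a joint): How far the tote's telescopic handle is drawn straight up, m: 0 = pushed down, 0.110 = end stop. A flat aluminium mast 30 x 16 with a rubber T-bar across its top; slides with about 5 N of friction plus its 0.3 kg and stays where it is left. The lock button clears the sleeve at about 0.098.
- handle_grip (a point): Middle of the T-bar of the tote's handle: a bar 22 thick and 110 long, lying along the tote's x axis, with the mast (30 along x, 16 thick) below its middle. At tote x = 0, y = -131, 155 above the bench when pushed down; 40 above the sleeve's top.
- lock (a joint): Spring lock button on the +x face of the handle's mast, 10 x 12: 0 = held in by the sleeve, 0.007 m = sprung out fully over the sleeve's top edge, where it keeps the handle from going down. It springs out by itself when the handle is drawn up far enough.
- test_base: Grey test base, fixed to the bench: plate 390 (x) x 100 (y) x 12 thick with four black sockets in a row along x, at x = -140, -70, 0 and 70 (y = 0), floors 12 above the bench, rims 42 above the bench. At its +x end (x = 115 to 185) stands a finned aluminium power supply, 97 high, fixed, which stays. Origin: centre of the underside; z up.
- catch_tray: Steel catch tray of the strip assembler, fixed: open tray 280 (x) x 150 (y) x 30 high, walls and floor 4 thick; origin: centre of its underside, on the bench; z up. The white machine, 230 high, stands on its -y side, from y = -135 outwards; a sheet-metal chute hangs over the tray's rim there (y = -75 to -135).
- module_1: White plug-in module, upright block 42 (x) x 48 (y) x 95 high, 0.2 kg, clipped in a socket of the test base (may be absent). Origin: centre of its underside; z up. Its release button is a black pad 26 wide on its -y side, 45 to 79 above the underside, that stands 9 out from that side (57 across from pad to the +y side; about 49 with the pad pressed). Sits 30 deep in its socket with about 1.5 of play all round; the button must stay pressed until it has risen 25.
- clip_1 (a joint): Release button of module_1: 0 = out, clip locked under the socket's ledge; 0.008 m = fully pressed (towards the module's +y), clip free. Spring 3 N at the start, 7 N fully pressed; the clip is free from about 0.006. Squeezing the module between the pad and its +y side presses it.
- module_2: White plug-in module, upright block 42 (x) x 48 (y) x 95 high, 0.2 kg, clipped in a socket of the test base (may be absent). Origin: centre of its underside; z up. Its release button is a black pad 26 wide on its -y side, 45 to 79 above the underside, that stands 9 out from that side (57 across from pad to the +y side; about 49 with the pad pressed). Sits 30 deep in its socket with about 1.5 of play all round; the button must stay pressed until it has risen 25.
- clip_2 (a joint): Release button of module_2: 0 = out, clip locked under the socket's ledge; 0.008 m = fully pressed (towards the module's +y), clip free. Spring 3 N at the start, 7 N fully pressed; the clip is free from about 0.006. Squeezing the module between the pad and its +y side presses it.
- module_3: White plug-in module, upright block 42 (x) x 48 (y) x 95 high, 0.2 kg, clipped in a socket of the test base (may be absent). Origin: centre of its underside; z up. Its release button is a black pad 26 wide on its -y side, 45 to 79 above the underside, that stands 9 out from that side (57 across from pad to the +y side; about 49 with the pad pressed). Sits 30 deep in its socket with about 1.5 of play all round; the button must stay pressed until it has risen 25.
- clip_3 (a joint): Release button of module_3: 0 = out, clip locked under the socket's ledge; 0.008 m = fully pressed (towards the module's +y), clip free. Spring 3 N at the start, 7 N fully pressed; the clip is free from about 0.006. Squeezing the module between the pad and its +y side presses it.
- module_4: White plug-in module, upright block 42 (x) x 48 (y) x 95 high, 0.2 kg, clipped in a socket of the test base (may be absent). Origin: centre of its underside; z up. Its release button is a black pad 26 wide on its -y side, 45 to 79 above the underside, that stands 9 out from that side (57 across from pad to the +y side; about 49 with the pad pressed). Sits 30 deep in its socket with about 1.5 of play all round; the button must stay pressed until it has risen 25.
- clip_4 (a joint): Release button of module_4: 0 = out, clip locked under the socket's ledge; 0.008 m = fully pressed (towards the module's +y), clip free. Spring 3 N at the start, 7 N fully pressed; the clip is free from about 0.006. Squeezing the module between the pad and its +y side presses it.
- strip_1: Finished terminal strip (blue), 80 long (its x), 0.13 kg, lying across the catch tray (may be absent). Cross-section: foot 44 wide (its y) and 18 high, on it a narrower top 22 wide up to 46 high. Origin: centre of its underside; z up.
- strip_2: Finished terminal strip (blue), 80 long (its x), 0.13 kg, lying across the catch tray (may be absent). Cross-section: foot 44 wide (its y) and 18 high, on it a narrower top 22 wide up to 46 high. Origin: centre of its underside; z up.
- strip_3: Finished terminal strip (blue), 80 long (its x), 0.13 kg, lying across the catch tray (may be absent). Cross-section: foot 44 wide (its y) and 18 high, on it a narrower top 22 wide up to 46 high. Origin: centre of its underside; z up.
- carton: Bystander, to be left alone: brown carton, 70 x 60 x 80; origin at the centre of its underside.
- tape: Bystander, to be left alone: roll of tape, 70 across, 20 high, lying flat; origin at the centre of its underside.
- jar: Bystander, to be left alone: small jar, 60 across, 80 high; origin at the centre of its underside.
- mug: Bystander, to be left alone: white mug, 76 across, 90 high; origin at the centre of its underside.

How it is judged:
On the way, in this order (a step that is already met when the one before it is completed fails the run):
1. every module and strip lies in the tote, the handle not yet drawn out (x of module_1 in the frame of tote between -0.142 and 0.142 m and y of module_1 in the frame of tote between -0.11 and 0.11 m and z of module_1 in the frame of tote between -0.01 and 0.07 m and x of module_2 in the frame of tote between -0.142 and 0.142 m and y of module_2 in the frame of tote between -0.11 and 0.11 m and z of module_2 in the frame of tote between -0.01 and 0.07 m and x of module_3 in the frame of tote between -0.142 and 0.142 m and y of module_3 in the frame of tote between -0.11 and 0.11 m and z of module_3 in the frame of tote between -0.01 and 0.07 m and x of module_4 in the frame of tote between -0.142 and 0.142 m and y of module_4 in the frame of tote between -0.11 and 0.11 m and z of module_4 in the frame of tote between -0.01 and 0.07 m and x of strip_1 in the frame of tote between -0.142 and 0.142 m and y of strip_1 in the frame of tote between -0.11 and 0.11 m and z of strip_1 in the frame of tote between -0.01 and 0.07 m and x of strip_2 in the frame of tote between -0.142 and 0.142 m and y of strip_2 in the frame of tote between -0.11 and 0.11 m and z of strip_2 in the frame of tote between -0.01 and 0.07 m and x of strip_3 in the frame of tote between -0.142 and 0.142 m and y of strip_3 in the frame of tote between -0.11 and 0.11 m and z of strip_3 in the frame of tote between -0.01 and 0.07 m and value of joint lock below 0.003 m), for 0.2 s.
2. the handle is drawn up and its lock button has sprung out (value of joint handle above 0.092 m and value of joint lock above 0.005 m), for 0.2 s.
At the end, for the whole second after the job is handed in: Every module and strip is at rest inside the tote (centre of its underside within the walls and less than 70 mm above the tote's underside), the handle is drawn up at least 92 mm with its lock button out by more than 5 mm (all of step 2 and x of module_1 in the frame of tote between -0.142 and 0.142 m and y of module_1 in the frame of tote between -0.11 and 0.11 m and z of module_1 in the frame of tote between -0.01 and 0.07 m and x of module_2 in the frame of tote between -0.142 and 0.142 m and y of module_2 in the frame of tote between -0.11 and 0.11 m and z of module_2 in the frame of tote between -0.01 and 0.07 m and x of module_3 in the frame of tote between -0.142 and 0.142 m and y of module_3 in the frame of tote between -0.11 and 0.11 m and z of module_3 in the frame of tote between -0.01 and 0.07 m and x of module_4 in the frame of tote between -0.142 and 0.142 m and y of module_4 in the frame of tote between -0.11 and 0.11 m and z of module_4 in the frame of tote between -0.01 and 0.07 m and x of strip_1 in the frame of tote between -0.142 and 0.142 m and y of strip_1 in the frame of tote between -0.11 and 0.11 m and z of strip_1 in the frame of tote between -0.01 and 0.07 m and x of strip_2 in the frame of tote between -0.142 and 0.142 m and y of strip_2 in the frame of tote between -0.11 and 0.11 m and z of strip_2 in the frame of tote between -0.01 and 0.07 m and x of strip_3 in the frame of tote between -0.142 and 0.142 m and y of strip_3 in the frame of tote between -0.11 and 0.11 m and z of strip_3 in the frame of tote between -0.01 and 0.07 m and linear speed of each of module_1, module_2, module_3, module_4, strip_1, strip_2, strip_3 below 0.03 m/s); the robot touches nothing.
It fails at once if a bystander is pushed more than 30 mm from its place (distance of any of carton, tape, jar, mug from where it was at the start of the episode above 0.03 m).
Of module_1, module_2, module_3, module_4 only 3 to 4 are there at a start; the rules pass over those that are not, and their reading is None.
Of strip_1, strip_2, strip_3 only 2 to 3 are there at a start; the rules pass over those that are not, and their reading is None.
At some moment in a run one of strip_1, strip_2, strip_3 may be knocked a few centimetres aside while the robot is not near it.
It also fails if it takes over 210 s, if anything falls off the work surface, if the arm or the gripper's body presses on something with over 40 N, if the wrist force passes 120 N, or if a joint passes its speed limit or range.

## Working session

There is one attempt and no reset: what is moved stays moved. The work goes in short steps, Python scripts to look and compute and a tool call to move; the robot and the scene stay as the last step left them, time stands still between calls to the robot, and variables do not carry over. Pictures are saved under pics/ and viewed, about 12 in all and at most 16, crops included, and the job is handed in when it is done.

Besides the shell and the picture viewer there is one more tool, called after "Request:" in YAML: its name, and indented under it one key for each argument. drive_tool: Moves the arm, as the interface text tells. Its arguments: {"type":"object","properties":{"steps":{"type":"array"},"gripper":{"type":"number"}},"required":["steps"]}

```bash
mkdir -p pics
cat > h.py <<'E'
from bench import *
import numpy as np, cv2
def save(n,im): cv2.imwrite('pics/'+n+'.png',im[:,:,::-1])
def pose(cam):
    c=camera_info(cam)
    if cam=='wrist':
        s=read_state();T=np.eye(4);T[:3,:3]=s['tool_rot'];T[:3,3]=s['tcp_pos'];return c,T@c['T_tool_cam']
    return c,np.array(c['pose'])
def cloud(cam,depth,P=None):
    c,P0=pose(cam); P=P0 if P is None else P
    K=np.array(c['mtx']);v,u=np.mgrid[0:480,0:640].astype(float)
    xd=(u-K[0,2])/K[0,0];yd=(v-K[1,2])/K[1,1];x,y=xd.copy(),yd.copy()
    for _ in range(8):
        f=1+c['k1']*(x*x+y*y);x,y=xd/f,yd/f
    pc=np.stack([x*depth,-y*depth,-depth],-1)
    w=pc@P[:3,:3].T+P[:3,3]; w[depth<=0]=np.nan
    return w
E
python3 - <<'E'
from h import *
s=read_state();print({k:np.round(v,3).tolist() for k,v in s.items()})
for n in ['top','scene']:
    im,d=read_camera(n);save(n+'0',im);np.save(n+'_d',d);np.save(n+'_i',im)
    print(n,np.round(pose(n)[1],3).tolist(),camera_info(n)['k1'])
    for t in ['tote','test_base','catch_tray','module_1','strip_1','carton','tape','jar','mug','handle_grip']:
        w=cloud(n,d)
        r=boxes_of(n,t)
        print(t,[(round(b['score'],2),np.round(b['extent']).astype(int).tolist()) for b in r if b['score']>.3])
print(camera_info('wrist'))
import bench;print([k for k in dir(bench) if not k.startswith('__')])
E
```

```text
{'t': 0.0, 'joints': [1.149, 0.69, -0.195, 1.566, 0.157, 0.902, -0.215], 'qvel': [0.0, -0.001, -0.003, -0.002, 0.001, -0.0, 0.0], 'tau': [0.0, -53.961, -1.267, -15.855, 0.009, 0.009, -0.0], 'tcp_pos': [0.275, -0.561, 0.23], 'tool_rot': [[0.898, 0.44, -0.001], [0.44, -0.898, 0.002], [-0.0, -0.002, -1.0]], 'ft_force': [0.216, 0.222, 0.123], 'torque': [0.051, -0.063, -0.019], 'finger_gap': 0.085}
top [[-0.024, 0.984, -0.174, 0.311], [-1.0, -0.024, 0.003, -0.028], [-0.001, 0.174, 0.985, 1.513], [0.0, 0.0, 0.0, 1.0]] -0.003522211525190015
tote [(0.7, [169, 255, 199, 279]), (0.69, [254, 171, 371, 302])]
test_base [(0.6, [165, 165, 209, 325])]
catch_tray [(0.92, [404, 177, 639, 335])]
module_1 [(0.86, [175, 198, 200, 221]), (0.71, [169, 289, 194, 304]), (0.6, [172, 229, 202, 251]), (0.56, [170, 254, 199, 278])]
strip_1 [(0.66, [433, 266, 465, 284]), (0.59, [427, 294, 467, 318]), (0.36, [366, 304, 398, 350])]
carton [(0.86, [362, 145, 398, 183]), (0.54, [172, 227, 205, 249])]
tape [(0.75, [229, 148, 257, 181]), (0.74, [274, 142, 297, 176]), (0.58, [362, 145, 396, 183])]
jar [(0.8, [276, 145,
[... 806 characters left out ...]
 260, 250]), (0.43, [330, 312, 360, 352])]
{'mtx': array([[370.74473168,   0.        , 316.38930585],
       [  0.        , 370.74473168, 234.78886767],
       [  0.        ,   0.        ,   1.        ]]), 'k1': 0.02300686069394323, 'T_tool_cam': array([[ 2.63206329e-04,  9.58483792e-01,  2.85146893e-01,
         7.26655863e-02],
       [ 9.99999732e-01, -4.47116800e-04,  5.79869362e-04,
         5.90000482e-04],
       [ 6.83289351e-04,  2.85146664e-01, -9.58483653e-01,
        -1.41665837e-01],
       [ 0.00000000e+00,  0.00000000e+00,  0.00000000e+00,
         1.00000000e+00]])}
['PlanningError', 'boxes_of', 'camera_info', 'hold_point_z', 'job_done', 'read_camera', 'read_state', 'tip_of']
```

View pics/top0.png

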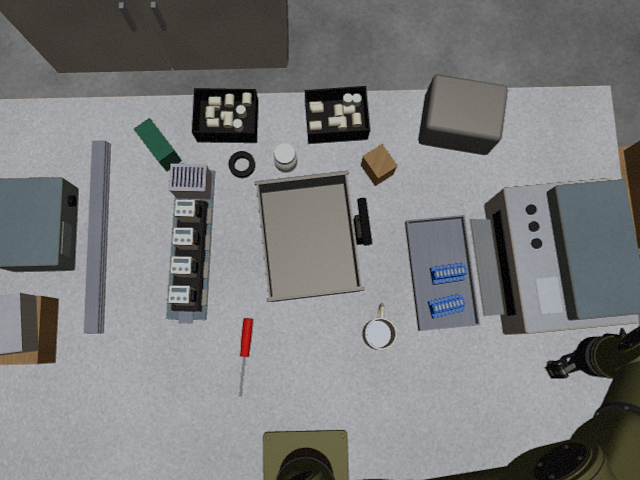

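View pics/scene0.png

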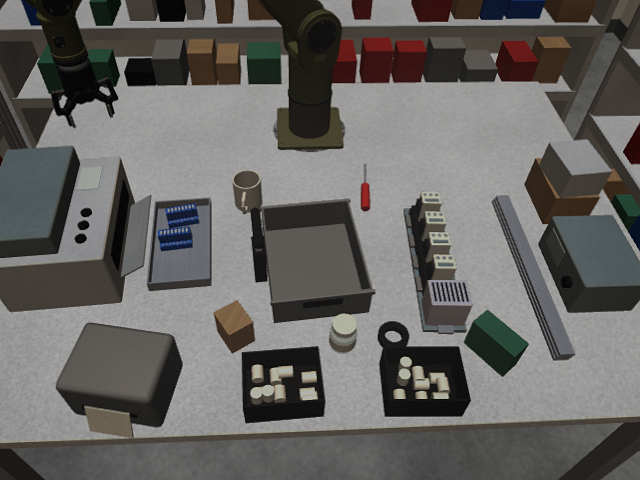

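The pictures show four modules on the test base (top px about 185,208 / 185,237 / 183,266 / 182,295, pads towards world -y). Two strips lie in the tray (448,272 and 447,306), the tote is at 310,235 with its handle at 363,221, and the mug at 379,333 sits close to the tray. Next I'll measure these from the depth.

Run:
```python
from h import *
d=np.load('top_d.npy');w=cloud('top',d);im=np.load('top_i.npy').astype(int)
print('hold',hold_point_z)
def rect(name,m):
    lab,n=None,None
    nl,lab,st,_=cv2.connectedComponentsWithStats(m.astype(np.uint8),connectivity=4)
    for i in range(1,nl):
        if st[i,4]<25: continue
        p=w[lab==i];r=cv2.minAreaRect((p[:,:2]*1000).astype(np.float32))
        print(name,st[i,:4],st[i,4],'c',np.round(r[0],0),'sz',np.round(r[1],0),'ang',round(r[2],1),'z',np.round(np.percentile(p[:,2],[5,50,95]),3))
def reg(x0,y0,x1,y1):
    m=np.zeros(d.shape,bool);m[y0:y1,x0:x1]=1;return m
z=np.nan_to_num(w[...,2])
rect('mod',reg(160,190,215,320)&(z>.085))
rect('psu',reg(160,160,215,200)&(z>.085))
rect('base',reg(150,160,220,330)&(z>.006))
blue=(im[...,2]-im[...,0]>50)
rect('stripblue',reg(400,210,482,340)&blue)
rect('striptop',reg(405,210,470,340)&(z>.035))
rect('tray',reg(400,210,475,340)&(z>.0015))
rect('tote rim',reg(245,160,375,310)&(z>.07))
rect('handle',reg(345,190,380,255)&(z>.12))
rect('mug',reg(360,300,400,355)&(z>.03))
rect('jar',reg(270,140,300,180)&(z>.03));rect('carton',reg(355,140,400,190)&(z>.03));rect('tape',reg(225,145,262,185)&(z>.008))
rect('green',reg(130,110,185,172)&(z>.02))
```

```text
hold 0.0187
mod [169 190  37   3] 81 c [689. 276.] sz [89.  5.] ang 87.4 z [0.086 0.094 0.1  ]
mod [175 200  26  19] 417 c [642. 274.] sz [58. 43.] ang 88.9 z [0.09  0.106 0.111]
mod [173 228  26  19] 423 c [573. 277.] sz [58. 43.] ang 86.3 z [0.09  0.106 0.112]
mod [171 256  26  19] 437 c [503. 281.] sz [58. 43.] ang 86.5 z [0.089 0.106 0.112]
mod [169 285  26  19] 436 c [433. 285.] sz [59. 42.] ang 86.2 z [0.09  0.107 0.112]
psu [169 164  39  29] 1039 c [723. 274.] sz [92. 71.] ang 87.4 z [0.091 0.097 0.102]
base [157 160  59 164] 6396 c [581. 282.] sz [426. 132.] ang 1.7 z [0.011 0.059 0.109]
stripblue [430 263  37  21] 431 c [ 479. -370.] sz [46. 82.] ang 6.9 z [nan nan nan]
stripblue [428 294  38  24] 456 c [ 398. -364.] sz [42. 87.] ang 12.2 z [nan nan nan]
striptop [433 266  34  14] 307 c [ 478. -371.] sz [23. 82.] ang 7.1 z [0.042 0.05  0.055]
striptop [431 297  35  17] 308 c [ 396. -361.] sz [22. 81.] ang 12.0 z [0.044 0.049 0.055]
tray [403 213  72 121] 5778 c [ 484. -359.] sz [303. 176.] ang 2.2 z [0.002 0.007 0.051]
tote rim [277 160  16   5] 54 c [763.  35.] sz [38. 10.]
[... 203 characters left out ...]
91 0.184]
handle [357 198  16  48] 464 c [ 584. -152.] sz [109.  23.] ang 5.4 z [0.172 0.181 0.187]
mug [363 304  34  46] 379 c [ 343. -182.] sz [101.  75.] ang 22.0 z [0.036 0.08  0.094]
jar [274 143  24  28] 503 c [782.  34.] sz [56. 58.] ang 46.9 z [0.038 0.078 0.084]
jar [272 176  28   4] 60 c [714.  32.] sz [ 9. 67.] ang 5.7 z [0.085 0.089 0.094]
carton [362 144  36  39] 825 c [ 758. -205.] sz [71. 64.] ang 32.5 z [0.041 0.079 0.084]
tape [229 151  27  27] 407 c [779. 149.] sz [68. 71.] ang 87.8 z [0.013 0.019 0.025]
tape [255 181   7   4] 28 c [706. 101.] sz [15. 10.] ang 89.9 z [0.086 0.09  0.095]
green [134 118  51  54] 1144 c [802. 344.] sz [173.  50.] ang 36.1 z [0.041 0.089 0.098]
```

Request:
drive_tool:
  steps: [17,-35,-12,0,17,-35,-12,0,17,-35,-12,0,17,-35,-12,0,17,-35,-12,0]
  gripper: 0

```text
t: 1.6
tcp_pos: [0.2744, -0.3651, 0.2919]
tool_rot: [[0.898, 0.44, 0.0], [0.44, -0.898, -0.0], [0.0, 0.001, -1.0]]
ft_force: [1.1, -0.8, 0.0]
finger_gap: 0.0855
```

Request:
drive_tool:
  steps: [0,0,0,-7.1,0,0,0,-7.1,0,0,0,-7.1,0,0,0,-7.1,0,0,0,-7.1]

```text
t: 2.1
tcp_pos: [0.2745, -0.3667, 0.2915]
tool_rot: [[0.471, 0.882, 0.0], [0.882, -0.471, -0.0], [-0.0, 0.0, -1.0]]
ft_force: [-0.3, 0.7, -1.1]
finger_gap: 0.0853
```

Request:
drive_tool:
  steps: [0,0,0,-7.1,0,0,0,-7.1,0,0,0,-7.1,0,0,0,-7.1,0,0,0,-7.1]

```text
t: 2.6
tcp_pos: [0.2744, -0.3668, 0.2915]
tool_rot: [[-0.129, 0.992, 0.0], [0.992, 0.129, -0.0], [-0.0, 0.0, -1.0]]
ft_force: [-0.3, -0.1, -0.4]
finger_gap: 0.0856
```

Request:
drive_tool:
  steps: [-4,32,8,0,-4,32,8,0,-4,32,8,0,-4,32,8,0,0,0,0,0]

```text
t: 3.1
tcp_pos: [0.4082, -0.365, 0.2586]
tool_rot: [[-0.129, 0.992, 0.004], [0.992, 0.129, 0.002], [0.001, 0.004, -1.0]]
ft_force: [-0.3, 0.8, -0.2]
finger_gap: 0.0854
```

```bash
cat >> h.py <<'E'
def rects(m,w,minn=200):
    nl,lab,st,_=cv2.connectedComponentsWithStats(m.astype(np.uint8),connectivity=4);out=[]
    for i in range(1,nl):
        if st[i,4]<minn: continue
        p=w[lab==i];r=cv2.minAreaRect((p[:,:2]*1000).astype(np.float32))
        print(st[i,:4],'c',np.round(r[0],1),'sz',np.round(r[1],0),'ang',round(r[2],1),'z',np.round(np.percentile(p[:,2],[5,50,95]),3))
def look(name):
    c,P=pose('wrist');im,d=read_camera('wrist');save(name,im);return im.astype(int),cloud('wrist',d,P)
E
python3 - <<'E'
from h import *
im,w=look('w1');z=np.nan_to_num(w[...,2]);x=w[...,0];y=w[...,1]
rects((z>.035)&(z<.065)&(y>-.43)&(y<-.29)&(x>.34),w)
print([ (b['score'],np.round(b['extent'])) for b in boxes_of('wrist','strip_1')])
E
```

```text
[290 152  30  85] c [ 397.5 -360. ] sz [23. 80.] ang 12.2 z [0.048 0.049 0.051]
[372 173  30  82] c [ 478.8 -368.5] sz [23. 80.] ang 7.3 z [0.041 0.049 0.05 ]
[(0.85, array([359., 172., 406., 256.])), (0.76, array([279., 152., 327., 238.]))]
```

View pics/w1.png

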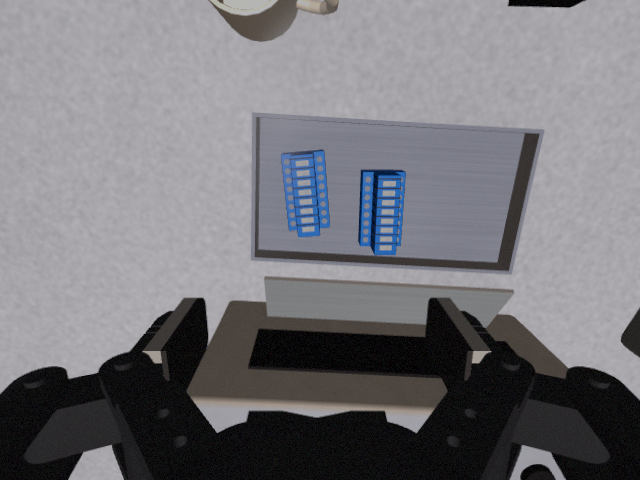

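The picture shows both strips in the tray (wrist px 304,193 and 383,213), matching the depth fits. I'll approach the farther one first.

Request:
drive_tool:
  steps: [-2.5,14,23,0,-2.5,14,23,0,-2.5,14,23,0,-2.5,14,23,0,-2.5,14,23,0]
  gripper: 0.4

```text
t: 3.7
tcp_pos: [0.4734, -0.3715, 0.1439]
tool_rot: [[-0.122, 0.993, -0.001], [0.993, 0.122, -0.001], [-0.001, -0.001, -1.0]]
ft_force: [-0.3, 0.5, -1.1]
finger_gap: 0.0513
```

Request:
drive_tool:
  steps: [0,0,35,0,0,0,35,0,0,0,25,0,0,0,15,0,0,0,7,0]

```text
t: 4.2
tcp_pos: [0.4731, -0.3708, 0.0265]
tool_rot: [[-0.123, 0.992, -0.002], [0.992, 0.123, 0.0], [0.0, -0.002, -1.0]]
ft_force: [-1.4, -0.5, 0.3]
finger_gap: 0.0511
```

Request:
drive_tool:
  steps: [0,0,0,0,0,0,0,0,0,0,0,0,0,0,0,0,0,0,0,0]
  gripper: 1

```text
t: 4.7
tcp_pos: [0.4758, -0.371, 0.0289]
tool_rot: [[-0.124, 0.992, 0.003], [0.992, 0.124, -0.002], [-0.002, 0.003, -1.0]]
ft_force: [1.3, 0.4, 6.3]
finger_gap: 0.0209
```

Request:
drive_tool:
  steps: [0,0,0,0,0,0,0,0,0,0,0,0,0,0,-5,0,0,0,-10,0]

```text
t: 5.2
tcp_pos: [0.4734, -0.3701, 0.0422]
tool_rot: [[-0.124, 0.992, -0.002], [0.992, 0.124, 0.001], [0.001, -0.002, -1.0]]
ft_force: [-0.6, 0.2, -1.2]
finger_gap: 0.0208
```

Request:
drive_tool:
  steps: [0,0,-44,0,0,0,-44,0,0,0,-44,0,0,0,-44,0,0,0,-44,0]

```text
t: 5.7
tcp_pos: [0.4735, -0.3701, 0.2646]
tool_rot: [[-0.124, 0.992, -0.001], [0.992, 0.124, 0.0], [0.0, -0.001, -1.0]]
ft_force: [0.5, -1.2, -2.2]
finger_gap: 0.0206
```

Request:
drive_tool:
  steps: [28,21,0,0,28,21,0,0,28,21,0,0,28,21,0,0,28,21,0,0]

```text
t: 6.2
tcp_pos: [0.561, -0.2173, 0.2627]
tool_rot: [[-0.124, 0.992, -0.001], [0.992, 0.124, -0.0], [-0.0, -0.001, -1.0]]
ft_force: [-0.1, -0.4, -1.4]
finger_gap: 0.0207
```

Request:
drive_tool:
  steps: [28,21,0,0,28,21,0,0,28,21,0,0,28,21,0,0,28,21,0,0]

```text
t: 6.7
tcp_pos: [0.6479, -0.0655, 0.2626]
tool_rot: [[-0.124, 0.992, -0.001], [0.992, 0.124, -0.0], [-0.0, -0.001, -1.0]]
ft_force: [1.2, -1.0, -1.5]
finger_gap: 0.0208
```

Request:
drive_tool:
  steps: [0,0,45,0,0,0,45,0,0,0,45,0,0,0,45,0,0,0,25,0]

```text
t: 7.2
tcp_pos: [0.645, -0.067, 0.0538]
tool_rot: [[-0.124, 0.992, -0.006], [0.992, 0.124, -0.0], [0.0, -0.006, -1.0]]
ft_force: [0.3, 0.0, -1.9]
finger_gap: 0.0208
```

Request:
drive_tool:
  steps: [0,0,15,0,0,0,10,0,0,0,0,0,0,0,0,0,0,0,0,0]

```text
t: 7.7
tcp_pos: [0.6494, -0.0665, 0.034]
tool_rot: [[-0.124, 0.992, 0.003], [0.992, 0.124, -0.0], [-0.0, 0.003, -1.0]]
ft_force: [-0.3, -0.6, -1.0]
finger_gap: 0.0206
```

Request:
drive_tool:
  steps: [0,0,0,0,0,0,0,0,0,0,0,0,0,0,0,0,0,0,0,0]
  gripper: 0.4

```text
t: 8.2
tcp_pos: [0.6482, -0.0665, 0.0324]
tool_rot: [[-0.124, 0.992, 0.0], [0.992, 0.124, -0.0], [-0.0, 0.0, -1.0]]
ft_force: [-0.0, -0.9, 0.2]
finger_gap: 0.0514
```

Request:
drive_tool:
  steps: [0,0,-46,0,0,0,-46,0,0,0,-46,0,0,0,-46,0,0,0,-46,0]

```text
t: 8.7
tcp_pos: [0.6477, -0.0665, 0.2642]
tool_rot: [[-0.124, 0.992, -0.0], [0.992, 0.124, 0.0], [0.0, -0.0, -1.0]]
ft_force: [0.7, -0.7, 0.3]
finger_gap: 0.0514
```

Request:
drive_tool:
  steps: [-26,-28,0,0,-26,-28,0,0,-26,-28,0,0,-26,-28,0,0,-26,-28,0,0]

```text
t: 9.2
tcp_pos: [0.5241, -0.214, 0.2624]
tool_rot: [[-0.124, 0.992, -0.0], [0.992, 0.124, -0.0], [-0.0, -0.0, -1.0]]
ft_force: [-0.4, 0.2, -0.5]
finger_gap: 0.0512
```

Request:
drive_tool:
  steps: [-26,-28,0,0,-26,-28,0,0,-26,-28,0,0,-26,-28,0,0,-26,-28,0,-5]

```text
t: 9.7
tcp_pos: [0.4013, -0.3602, 0.2625]
tool_rot: [[-0.212, 0.977, -0.0], [0.977, 0.212, -0.001], [-0.001, -0.0, -1.0]]
ft_force: [0.1, -0.5, 0.7]
finger_gap: 0.0511
```

Run:
```python
from h import *
s=read_state();print(s['tcp_pos'],np.degrees(np.arctan2(s['tool_rot'][1,0],s['tool_rot'][0,0])))
im,w=look('w2');z=np.nan_to_num(w[...,2]);x=w[...,0];y=w[...,1]
rects((z>.035)&(z<.065)&(y>-.43)&(y<-.27)&(x>.34)&(x<.66),w)
```

```text
[ 0.40133657 -0.36024132  0.26247803] 102.22659956756084
[301 158  24  82] c [ 397.4 -359.5] sz [23. 79.] ang 12.5 z [0.048 0.049 0.05 ]
```

Request:
drive_tool:
  steps: [1,-4,45,0,0,0,45,0,0,0,45,0,0,0,45,0,0,0,25,0]

```text
t: 10.25
tcp_pos: [0.397, -0.3579, 0.0543]
tool_rot: [[-0.21, 0.978, -0.003], [0.978, 0.21, 0.002], [0.003, -0.003, -1.0]]
ft_force: [0.1, -0.1, -0.5]
finger_gap: 0.0514
```

Request:
drive_tool:
  steps: [0,0,15,0,0,0,10,0,0,0,6,0,0,0,0,0,0,0,0,0]

```text
t: 10.75
tcp_pos: [0.3988, -0.3594, 0.027]
tool_rot: [[-0.21, 0.978, 0.001], [0.978, 0.21, -0.001], [-0.001, 0.001, -1.0]]
ft_force: [-0.1, -0.9, 0.4]
finger_gap: 0.0512
```

Request:
drive_tool:
  steps: [0,0,0,0,0,0,0,0,0,0,0,0,0,0,0,0,0,0,0,0]
  gripper: 1

```text
t: 11.25
tcp_pos: [0.3986, -0.3595, 0.0272]
tool_rot: [[-0.21, 0.978, 0.001], [0.978, 0.21, -0.001], [-0.001, 0.001, -1.0]]
ft_force: [-0.6, -0.4, 5.7]
finger_gap: 0.0207
```

Request:
drive_tool:
  steps: [0,0,0,0,0,0,0,0,0,0,-20,0,0,0,-40,0,0,0,-40,0]

```text
t: 11.75
tcp_pos: [0.3976, -0.3586, 0.127]
tool_rot: [[-0.21, 0.978, -0.002], [0.978, 0.21, 0.001], [0.002, -0.001, -1.0]]
ft_force: [-0.2, -0.6, -1.1]
finger_gap: 0.0212
```

Request:
drive_tool:
  steps: [0,0,-45,0,0,0,-45,0,0,0,-45,0,0,0,0,5,0,0,0,0]

```text
t: 12.25
tcp_pos: [0.3984, -0.3594, 0.2626]
tool_rot: [[-0.123, 0.992, 0.001], [0.992, 0.123, -0.002], [-0.002, 0.001, -1.0]]
ft_force: [-0.7, 0.1, -2.4]
finger_gap: 0.0207
```

Request:
drive_tool:
  steps: [26,14,0,0,26,14,0,0,26,14,0,0,26,14,0,0,26,14,0,0]

```text
t: 12.75
tcp_pos: [0.4508, -0.2201, 0.2599]
tool_rot: [[-0.126, 0.992, -0.003], [0.992, 0.126, 0.001], [0.001, -0.003, -1.0]]
ft_force: [1.2, 0.0, -2.7]
finger_gap: 0.0211
```

Request:
drive_tool:
  steps: [26,15,0,0,26,15,0,0,26,15,0,0,26,15,0,0,26,15,0,0]

```text
t: 13.25
tcp_pos: [0.5091, -0.0822, 0.2598]
tool_rot: [[-0.126, 0.992, -0.004], [0.992, 0.126, -0.0], [0.0, -0.004, -1.0]]
ft_force: [0.2, 0.3, -2.4]
finger_gap: 0.021
```

Request:
drive_tool:
  steps: [0,0,45,0,0,0,45,0,0,0,45,0,0,0,45,0,0,0,25,0]

```text
t: 13.75
tcp_pos: [0.5067, -0.0829, 0.0521]
tool_rot: [[-0.127, 0.992, -0.007], [0.992, 0.127, 0.0], [0.001, -0.007, -1.0]]
ft_force: [0.1, -1.2, -1.2]
finger_gap: 0.0212
```

Request:
drive_tool:
  steps: [0,0,15,0,0,0,10,0,0,0,0,0,0,0,0,0,0,0,0,0]

```text
t: 14.25
tcp_pos: [0.5104, -0.0832, 0.0318]
tool_rot: [[-0.124, 0.992, 0.001], [0.992, 0.124, 0.0], [-0.0, 0.001, -1.0]]
ft_force: [0.7, -0.9, -1.0]
finger_gap: 0.021
```

Request:
drive_tool:
  steps: [0,0,0,0,0,0,0,0,0,0,0,0,0,0,0,0,0,0,0,0]
  gripper: 0.4

```text
t: 14.75
tcp_pos: [0.5101, -0.0832, 0.0314]
tool_rot: [[-0.124, 0.992, 0.0], [0.992, 0.124, -0.0], [-0.0, 0.0, -1.0]]
ft_force: [0.1, 0.1, 0.0]
finger_gap: 0.0511
```

Request:
drive_tool:
  steps: [0,0,-46,0,0,0,-46,0,0,0,-46,0,0,0,-46,0,0,0,-46,0]

```text
t: 15.25
tcp_pos: [0.5094, -0.0832, 0.2632]
tool_rot: [[-0.124, 0.992, -0.0], [0.992, 0.124, 0.0], [0.0, -0.0, -1.0]]
ft_force: [1.6, -0.2, 0.7]
finger_gap: 0.0511
```

Request:
drive_tool:
  steps: [0,0,0,-8,0,0,0,-8,0,0,0,-8,0,0,0,-8,0,0,0,-8]
  gripper: 0

```text
t: 15.75
tcp_pos: [0.5097, -0.0833, 0.2612]
tool_rot: [[-0.737, 0.676, -0.0], [0.676, 0.737, -0.0], [-0.0, -0.001, -1.0]]
ft_force: [-1.9, 0.1, 0.2]
finger_gap: 0.0854
```

Request:
drive_tool:
  steps: [0,0,0,-8,0,0,0,-8,0,0,0,-8,0,0,0,-8,0,0,0,-8]

```text
t: 16.25
tcp_pos: [0.5097, -0.0834, 0.2612]
tool_rot: [[-0.999, 0.045, -0.001], [0.045, 0.999, -0.001], [0.0, -0.001, -1.0]]
ft_force: [0.5, -0.0, -0.2]
finger_gap: 0.0857
```

Request:
drive_tool:
  steps: [2,33,-4,0,2,33,-4,0,2,33,-4,0,2,33,-4,0,2,33,-4,0]

```text
t: 16.75
tcp_pos: [0.508, 0.0831, 0.2813]
tool_rot: [[-0.999, 0.051, -0.0], [0.051, 0.999, -0.001], [0.0, -0.001, -1.0]]
ft_force: [0.8, -0.4, 0.2]
finger_gap: 0.0855
```

Request:
drive_tool:
  steps: [2,33,-4,0,2,33,-4,0,2,33,-4,0,2,33,-4,0,2,33,-4,0]

```text
t: 17.25
tcp_pos: [0.5064, 0.2484, 0.3013]
tool_rot: [[-0.999, 0.05, -0.0], [0.05, 0.999, -0.001], [0.0, -0.001, -1.0]]
ft_force: [0.6, 0.5, 0.4]
finger_gap: 0.0851
```

Run:
```python
from h import *
s=read_state();print(s['tcp_pos'],np.degrees(np.arctan2(s['tool_rot'][1,0],s['tool_rot'][0,0])))
im,w=look('w3');z=np.nan_to_num(w[...,2]);x=w[...,0];y=w[...,1]
rects((z>.075)&(z<.12)&(y>.2)&(y<.36)&(x>.38)&(x<.72),w)
print('white tops');rects((z>.100)&(z<.12)&(y>.2)&(y<.36)&(x>.38)&(x<.68),w)
```

```text
[0.50636926 0.24838182 0.30125222] 177.11004574822684
[323  98  67  50] c [434.7 286.1] sz [57. 41.] ang 87.1 z [0.09  0.106 0.108]
[323 175  63  49] c [503.9 282.9] sz [57. 42.] ang 87.3 z [0.088 0.106 0.108]
[322 242  60  50] c [573.6 279.1] sz [57. 42.] ang 87.0 z [0.083 0.106 0.107]
[322 303  56  51] c [643.7 275.8] sz [58. 44.] ang 87.2 z [0.081 0.105 0.107]
[311 356  82  38] c [705.1 276.7] sz [90. 33.] ang 87.2 z [0.078 0.096 0.098]
white tops
[333  98  57  50] c [434.9 290.4] sz [48. 41.] ang 87.1 z [0.105 0.106 0.108]
[332 179  54  45] c [504.1 287. ] sz [49. 42.] ang 87.3 z [0.105 0.106 0.108]
[332 250  50  42] c [573.9 283.6] sz [48. 42.] ang 87.2 z [0.104 0.106 0.107]
[330 314  48  40] c [644.  279.5] sz [48. 43.] ang 87.2 z [0.104 0.106 0.107]
```

View pics/w3.png

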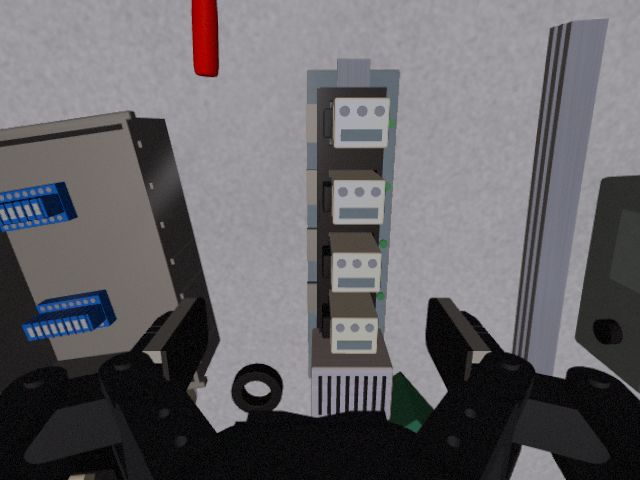

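Wrist picture: four modules (px 360,122 / 358,200 / 354,270 / 353,333), pads towards -y, and both strips lying flat in the tote at the left. The depth fits agree with the 70 mm pitch, so I'll start with module 1.

Request:
drive_tool:
  steps: [15,7.5,20,0,15,7.5,20,0,15,7.5,20,0,15,7.5,20,0,14,7.5,20,0]

```text
t: 17.8
tcp_pos: [0.4339, 0.2884, 0.2005]
tool_rot: [[-0.999, 0.05, -0.0], [0.05, 0.999, -0.0], [0.0, -0.0, -1.0]]
ft_force: [-0.2, -0.0, -0.2]
finger_gap: 0.0858
```

Request:
drive_tool:
  steps: [0,0,25,0,0,0,15,0,0,0,0,0,0,0,0,0,0,0,0,0]

```text
t: 18.3
tcp_pos: [0.4354, 0.289, 0.1622]
tool_rot: [[-0.999, 0.051, 0.001], [0.051, 0.999, 0.001], [-0.001, 0.001, -1.0]]
ft_force: [-0.4, 0.2, 0.3]
finger_gap: 0.0856
```

Request:
drive_tool:
  steps: [0,1,35,0,0,0,35,0,0,0,25,0,0,0,13,0,0,0,0,0]

```text
t: 18.8
tcp_pos: [0.4347, 0.2893, 0.0525]
tool_rot: [[-0.999, 0.051, -0.001], [0.051, 0.999, -0.001], [0.001, -0.001, -1.0]]
ft_force: [0.4, 0.0, 0.6]
finger_gap: 0.0853
```

Request:
drive_tool:
  steps: [0,0,0,0,0,0,0,0,0,0,0,0,0,0,0,0,0,0,0,0]
  gripper: 1

```text
t: 19.3
tcp_pos: [0.4356, 0.2906, 0.0552]
tool_rot: [[-0.999, 0.051, 0.003], [0.051, 0.999, 0.002], [-0.003, 0.002, -1.0]]
ft_force: [0.1, -1.6, 7.9]
finger_gap: 0.0475
```

Request:
drive_tool:
  steps: [0,0,0,0,0,0,0,0,0,0,-3,0,0,0,-5,0,0,0,-5,0]

```text
t: 19.8
tcp_pos: [0.4347, 0.2895, 0.0667]
tool_rot: [[-0.999, 0.05, -0.0], [0.05, 0.999, -0.0], [0.0, -0.0, -1.0]]
ft_force: [-0.3, 0.4, -3.4]
finger_gap: 0.0476
```

Request:
drive_tool:
  steps: [0,0,-8,0,0,0,-8,0,0,0,-8,0,0,0,-8,0,0,0,-8,0]

```text
t: 20.3
tcp_pos: [0.4347, 0.2896, 0.107]
tool_rot: [[-0.999, 0.05, 0.0], [0.05, 0.999, -0.0], [-0.0, -0.0, -1.0]]
ft_force: [0.2, -0.3, -2.8]
finger_gap: 0.0478
```

Request:
drive_tool:
  steps: [0,0,-20,0,0,0,-30,0,0,0,-30,0,0,0,-13,0,0,0,0,0]

```text
t: 20.8
tcp_pos: [0.4354, 0.2904, 0.2009]
tool_rot: [[-0.999, 0.051, 0.003], [0.051, 0.999, 0.002], [-0.003, 0.002, -1.0]]
ft_force: [0.9, -0.9, -3.5]
finger_gap: 0.0477
```

Request:
drive_tool:
  steps: [-4,-27,0,0,-4,-27,0,0,-4,-27,0,0,-4,-27,0,0,-4,-27,0,0]

```text
t: 21.3
tcp_pos: [0.447, 0.152, 0.1978]
tool_rot: [[-0.999, 0.05, -0.003], [0.05, 0.999, -0.001], [0.002, -0.002, -1.0]]
ft_force: [-0.3, -0.3, -3.1]
finger_gap: 0.0473
```

Request:
drive_tool:
  steps: [-4,-27,0,0,-5,-27,0,0,-5,-27,0,0,-4,-27,0,0,-4,-25,0,0]

```text
t: 21.8
tcp_pos: [0.4621, 0.018, 0.1978]
tool_rot: [[-0.999, 0.051, -0.003], [0.051, 0.999, -0.001], [0.003, -0.001, -1.0]]
ft_force: [0.3, -0.4, -3.6]
finger_gap: 0.0474
```

Request:
drive_tool:
  steps: [0,0,40,0,0,0,40,0,0,0,30,0,0,0,20,0,0,0,10,0]

```text
t: 22.3
tcp_pos: [0.461, 0.0195, 0.0563]
tool_rot: [[-0.999, 0.05, -0.006], [0.05, 0.999, -0.001], [0.005, -0.001, -1.0]]
ft_force: [-0.5, -0.2, -2.6]
finger_gap: 0.0475
```

Request:
drive_tool:
  steps: [0,0,8,0,0,0,0,0,0,0,0,0,0,0,0,0,0,0,0,0]

```text
t: 22.8
tcp_pos: [0.4633, 0.0198, 0.0516]
tool_rot: [[-0.999, 0.05, 0.001], [0.05, 0.999, 0.0], [-0.001, 0.0, -1.0]]
ft_force: [-0.1, -0.4, -2.3]
finger_gap: 0.0473
```

Request:
drive_tool:
  steps: [0,0,1,0,0,0,0,0,0,0,0,0,0,0,0,0,0,0,0,0]
  gripper: 0.2

```text
t: 23.3
tcp_pos: [0.4633, 0.0199, 0.0504]
tool_rot: [[-0.999, 0.05, 0.0], [0.05, 0.999, -0.0], [-0.0, 0.0, -1.0]]
ft_force: [-0.1, -0.3, 0.1]
finger_gap: 0.0679
```

Request:
drive_tool:
  steps: [0,0,-15,0,0,0,-30,0,0,0,-35,0,0,0,-35,0,0,0,-35,0]

```text
t: 23.8
tcp_pos: [0.4627, 0.0199, 0.2017]
tool_rot: [[-0.999, 0.05, -0.001], [0.05, 0.999, 0.0], [0.001, -0.0, -1.0]]
ft_force: [0.3, 0.7, -0.7]
finger_gap: 0.0679
```

Request:
drive_tool:
  steps: [-3,27,0,0,-3,27,0,0,-3,27,0,0,-3,27,0,0,-3,27,0,0]
  gripper: 0

```text
t: 24.3
tcp_pos: [0.4849, 0.1548, 0.2003]
tool_rot: [[-0.999, 0.05, -0.0], [0.05, 0.999, -0.0], [0.0, -0.0, -1.0]]
ft_force: [-0.2, -0.3, -0.3]
finger_gap: 0.0856
```

Request:
drive_tool:
  steps: [-3,27,0,0,-3,27,0,0,-3,27,0,0,-3,27,0,0,-1,25,0,0]

```text
t: 24.8
tcp_pos: [0.5047, 0.2873, 0.2002]
tool_rot: [[-0.999, 0.05, -0.0], [0.05, 0.999, -0.0], [-0.0, -0.0, -1.0]]
ft_force: [-0.4, 0.0, -0.2]
finger_gap: 0.0854
```

Request:
drive_tool:
  steps: [0,0,10,0,0,0,10,0,0,0,0,0,0,0,0,0,0,0,0,0]

```text
t: 25.3
tcp_pos: [0.5049, 0.2853, 0.1804]
tool_rot: [[-0.999, 0.051, 0.0], [0.051, 0.999, -0.0], [-0.0, -0.0, -1.0]]
ft_force: [0.3, 0.4, 0.1]
finger_gap: 0.0853
```

Run:
```python
from h import *
im,w=look('w4')
im,d=read_camera('top');save('top1',im[130:350,150:480].repeat(2,0).repeat(2,1))
```

```text
(no output)
```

View pics/top1.png

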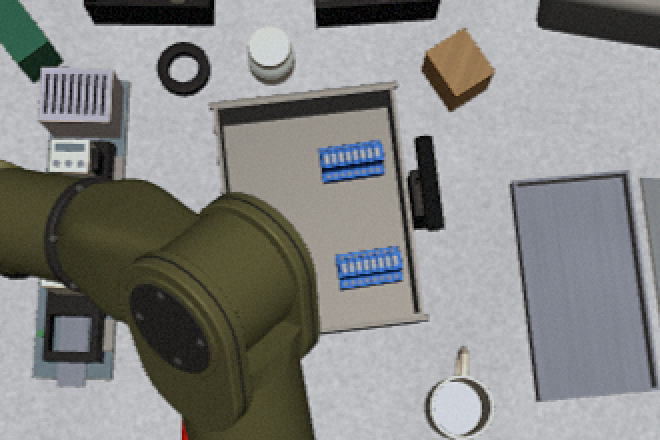

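The crop shows both strips in the tote (352,160 and 370,268), the first socket empty and the bystanders in place. The arm hides module 1. Now module 2.

Request:
drive_tool:
  steps: [1,1,40,0,0,0,40,0,0,0,30,0,0,0,17,0,0,0,0,0]

```text
t: 25.9
tcp_pos: [0.5028, 0.2862, 0.0516]
tool_rot: [[-0.999, 0.05, -0.003], [0.05, 0.999, -0.002], [0.002, -0.002, -1.0]]
ft_force: [0.2, 0.4, 0.8]
finger_gap: 0.0853
```

Request:
drive_tool:
  steps: [0,0,0,0,0,0,0,0,0,0,0,0,0,0,0,0,0,0,0,0]
  gripper: 1

```text
t: 26.4
tcp_pos: [0.5049, 0.2881, 0.0556]
tool_rot: [[-0.999, 0.051, 0.003], [0.051, 0.999, 0.002], [-0.003, 0.002, -1.0]]
ft_force: [-0.5, -1.9, 7.3]
finger_gap: 0.0476
```

Request:
drive_tool:
  steps: [0,0,0,0,0,0,0,0,0,0,-3,0,0,0,-5,0,0,0,-5,0]

```text
t: 26.9
tcp_pos: [0.5037, 0.2872, 0.0668]
tool_rot: [[-0.999, 0.05, 0.0], [0.05, 0.999, 0.0], [-0.0, 0.0, -1.0]]
ft_force: [0.7, 0.9, -3.1]
finger_gap: 0.0474
```

Request:
drive_tool:
  steps: [0,0,-8,0,0,0,-8,0,0,0,-8,0,0,0,-8,0,0,0,-8,0]

```text
t: 27.4
tcp_pos: [0.5037, 0.2872, 0.107]
tool_rot: [[-0.999, 0.05, 0.0], [0.05, 0.999, 0.0], [-0.0, 0.0, -1.0]]
ft_force: [-0.5, -0.3, -3.1]
finger_gap: 0.0474
```

Request:
drive_tool:
  steps: [0,0,-20,0,0,0,-30,0,0,0,-30,0,0,0,-13,0,0,0,0,0]

```text
t: 27.9
tcp_pos: [0.5044, 0.288, 0.2011]
tool_rot: [[-0.999, 0.05, 0.003], [0.05, 0.999, 0.002], [-0.003, 0.002, -1.0]]
ft_force: [-0.2, 0.3, -2.5]
finger_gap: 0.0474
```

Request:
drive_tool:
  steps: [-4,-26,0,0,-4,-26,0,0,-4,-26,0,0,-4,-26,0,0,-4,-26,0,0]

```text
t: 28.4
tcp_pos: [0.5162, 0.1545, 0.1976]
tool_rot: [[-0.999, 0.05, -0.003], [0.05, 0.999, -0.002], [0.003, -0.002, -1.0]]
ft_force: [0.4, 0.5, -1.6]
finger_gap: 0.0474
```

Request:
drive_tool:
  steps: [-4,-26,0,0,-5,-26,0,0,-5,-26,0,0,-4,-26,0,0,-4,-24,0,0]

```text
t: 28.9
tcp_pos: [0.5316, 0.0254, 0.1975]
tool_rot: [[-0.999, 0.051, -0.003], [0.051, 0.999, -0.001], [0.003, -0.001, -1.0]]
ft_force: [0.9, 0.6, -2.7]
finger_gap: 0.0479
```

Request:
drive_tool:
  steps: [0,0,40,0,0,0,40,0,0,0,30,0,0,0,20,0,0,0,10,0]

```text
t: 29.4
tcp_pos: [0.5303, 0.0267, 0.0561]
tool_rot: [[-0.999, 0.05, -0.006], [0.05, 0.999, -0.001], [0.006, -0.001, -1.0]]
ft_force: [-0.7, 0.0, -2.8]
finger_gap: 0.0475
```

Request:
drive_tool:
  steps: [0,0,8,0,0,0,0,0,0,0,0,0,0,0,0,0,0,0,0,0]

```text
t: 29.9
tcp_pos: [0.5332, 0.0274, 0.0521]
tool_rot: [[-0.999, 0.05, 0.002], [0.05, 0.999, 0.0], [-0.002, 0.0, -1.0]]
ft_force: [0.0, -0.0, -2.4]
finger_gap: 0.0473
```

Request:
drive_tool:
  steps: [0,0,1,0,0,0,0,0,0,0,0,0,0,0,0,0,0,0,0,0]
  gripper: 0.2

```text
t: 30.4
tcp_pos: [0.5328, 0.0274, 0.0504]
tool_rot: [[-0.999, 0.05, 0.0], [0.05, 0.999, -0.0], [-0.0, 0.0, -1.0]]
ft_force: [0.1, 0.4, 0.4]
finger_gap: 0.0682
```

Request:
drive_tool:
  steps: [0,0,-15,0,0,0,-30,0,0,0,-35,0,0,0,-35,0,0,0,-35,0]

```text
t: 30.9
tcp_pos: [0.5322, 0.0274, 0.2016]
tool_rot: [[-0.999, 0.05, -0.0], [0.05, 0.999, 0.0], [0.0, -0.0, -1.0]]
ft_force: [0.8, 0.9, -0.2]
finger_gap: 0.0683
```

Request:
drive_tool:
  steps: [-3,26,0,0,-3,26,0,0,-3,26,0,0,-3,26,0,0,-3,26,0,0]
  gripper: 0

```text
t: 31.4
tcp_pos: [0.5541, 0.1573, 0.2003]
tool_rot: [[-0.999, 0.05, -0.0], [0.05, 0.999, -0.0], [0.0, -0.0, -1.0]]
ft_force: [-0.1, -0.5, -0.6]
finger_gap: 0.0852
```

Request:
drive_tool:
  steps: [-3,26,0,0,-3,26,0,0,-3,26,0,0,-3,26,0,0,-2,24,0,0]

```text
t: 31.9
tcp_pos: [0.5745, 0.2848, 0.2002]
tool_rot: [[-0.999, 0.05, -0.0], [0.05, 0.999, -0.0], [0.0, -0.0, -1.0]]
ft_force: [0.4, -0.3, -0.1]
finger_gap: 0.0853
```

Request:
drive_tool:
  steps: [0,0,20,0,0,0,0,0,0,0,0,0,0,0,0,0,0,0,0,0]

```text
t: 32.4
tcp_pos: [0.5751, 0.2831, 0.1811]
tool_rot: [[-0.999, 0.051, 0.001], [0.051, 0.999, 0.0], [-0.001, 0.0, -1.0]]
ft_force: [-0.2, 0.5, -0.0]
finger_gap: 0.0858
```

Request:
drive_tool:
  steps: [1,0,40,0,0,0,40,0,0,0,30,0,0,0,17,0,0,0,0,0]

```text
t: 32.9
tcp_pos: [0.5727, 0.2825, 0.0515]
tool_rot: [[-0.999, 0.051, -0.003], [0.051, 0.999, -0.002], [0.003, -0.002, -1.0]]
ft_force: [-0.1, 0.3, 0.3]
finger_gap: 0.0855
```

Request:
drive_tool:
  steps: [0,0,0,0,0,0,0,0,0,0,0,0,0,0,0,0,0,0,0,0]
  gripper: 1

```text
t: 33.4
tcp_pos: [0.575, 0.2848, 0.0561]
tool_rot: [[-0.999, 0.051, 0.004], [0.051, 0.999, 0.002], [-0.004, 0.003, -1.0]]
ft_force: [-1.2, -1.2, 7.1]
finger_gap: 0.0474
```

Request:
drive_tool:
  steps: [0,0,0,0,0,0,0,0,0,0,-3,0,0,0,-5,0,0,0,-5,0]

```text
t: 33.9
tcp_pos: [0.5736, 0.2837, 0.0668]
tool_rot: [[-0.999, 0.05, 0.0], [0.05, 0.999, 0.0], [-0.0, 0.0, -1.0]]
ft_force: [-0.7, 0.2, -2.2]
finger_gap: 0.0471
```

Request:
drive_tool:
  steps: [0,0,-8,0,0,0,-8,0,0,0,-8,0,0,0,-8,0,0,0,-8,0]

```text
t: 34.4
tcp_pos: [0.5736, 0.2837, 0.1071]
tool_rot: [[-0.999, 0.05, 0.0], [0.05, 0.999, 0.0], [-0.0, 0.0, -1.0]]
ft_force: [-0.1, -0.1, -1.5]
finger_gap: 0.0474
```

Request:
drive_tool:
  steps: [0,0,-20,0,0,0,-30,0,0,0,-30,0,0,0,-13,0,0,0,0,0]

```text
t: 34.9
tcp_pos: [0.5744, 0.2846, 0.2014]
tool_rot: [[-0.999, 0.05, 0.003], [0.05, 0.999, 0.002], [-0.003, 0.002, -1.0]]
ft_force: [0.3, 0.2, -2.8]
finger_gap: 0.0477
```

Request:
drive_tool:
  steps: [-4,-25,0,0,-4,-25,0,0,-4,-25,0,0,-4,-25,0,0,-4,-25,0,0]

```text
t: 35.4
tcp_pos: [0.5863, 0.1559, 0.1973]
tool_rot: [[-0.999, 0.05, -0.003], [0.05, 0.999, -0.002], [0.003, -0.002, -1.0]]
ft_force: [0.2, 0.0, -1.1]
finger_gap: 0.0469
```

Request:
drive_tool:
  steps: [-4,-25,0,0,-5,-25,0,0,-5,-25,0,0,-4,-25,0,0,-4,-24,0,0]

```text
t: 35.9
tcp_pos: [0.602, 0.031, 0.1973]
tool_rot: [[-0.999, 0.05, -0.003], [0.05, 0.999, -0.001], [0.003, -0.001, -1.0]]
ft_force: [0.2, 0.7, -2.8]
finger_gap: 0.0473
```

Request:
drive_tool:
  steps: [0,0,40,0,0,0,40,0,0,0,30,0,0,0,20,0,0,0,10,0]

```text
t: 36.4
tcp_pos: [0.6004, 0.032, 0.0556]
tool_rot: [[-0.999, 0.05, -0.006], [0.05, 0.999, -0.001], [0.006, -0.002, -1.0]]
ft_force: [0.2, 0.2, -2.0]
finger_gap: 0.0472
```

Request:
drive_tool:
  steps: [0,0,8,0,0,0,0,0,0,0,0,0,0,0,0,0,0,0,0,0]

```text
t: 36.9
tcp_pos: [0.6035, 0.0328, 0.0521]
tool_rot: [[-0.999, 0.051, 0.001], [0.051, 0.999, 0.0], [-0.001, 0.0, -1.0]]
ft_force: [-1.0, -0.4, -2.6]
finger_gap: 0.0472
```

Request:
drive_tool:
  steps: [0,0,1,0,0,0,0,0,0,0,0,0,0,0,0,0,0,0,0,0]
  gripper: 0.2

```text
t: 37.4
tcp_pos: [0.6031, 0.0329, 0.0504]
tool_rot: [[-0.999, 0.05, 0.0], [0.05, 0.999, -0.0], [-0.0, -0.0, -1.0]]
ft_force: [-0.6, 0.7, 0.4]
finger_gap: 0.0688
```

Request:
drive_tool:
  steps: [0,0,-15,0,0,0,-30,0,0,0,-35,0,0,0,-35,0,0,0,-35,0]

```text
t: 37.9
tcp_pos: [0.6028, 0.0331, 0.2029]
tool_rot: [[-0.999, 0.05, 0.001], [0.05, 0.999, 0.0], [-0.001, 0.0, -1.0]]
ft_force: [0.8, -0.0, 0.4]
finger_gap: 0.0686
```

Request:
drive_tool:
  steps: [-3,25,0,0,-3,25,0,0,-3,25,0,0,-3,25,0,0,-3,25,0,0]
  gripper: 0

```text
t: 38.4
tcp_pos: [0.6243, 0.1581, 0.2016]
tool_rot: [[-0.999, 0.05, 0.001], [0.05, 0.999, 0.001], [-0.001, 0.001, -1.0]]
ft_force: [-0.1, 0.0, 0.3]
finger_gap: 0.0854
```

Request:
drive_tool:
  steps: [-3,25,0,0,-3,25,0,0,-3,25,0,0,-3,25,0,0,-2,23,0,0]

```text
t: 38.9
tcp_pos: [0.6443, 0.2806, 0.2016]
tool_rot: [[-0.999, 0.049, 0.0], [0.049, 0.999, 0.001], [-0.0, 0.001, -1.0]]
ft_force: [0.1, 0.8, 0.2]
finger_gap: 0.0855
```

Request:
drive_tool:
  steps: [0,0,20,0,0,0,0,0,0,0,0,0,0,0,0,0,0,0,0,0]

```text
t: 39.4
tcp_pos: [0.645, 0.2786, 0.1814]
tool_rot: [[-0.999, 0.051, 0.001], [0.051, 0.999, 0.0], [-0.001, 0.001, -1.0]]
ft_force: [0.0, -0.3, 0.6]
finger_gap: 0.0858
```

Run:
```python
from h import *
im,w=look('w5');z=np.nan_to_num(w[...,2]);x=w[...,0];y=w[...,1]
rects((z>.100)&(z<.12)&(y>.2)&(y<.36)&(x>.38)&(x<.68),w)
```

```text
[280 210  79  67] c [644.3 279.8] sz [48. 42.] ang 87.1 z [0.105 0.106 0.107]
```

View pics/w5.png

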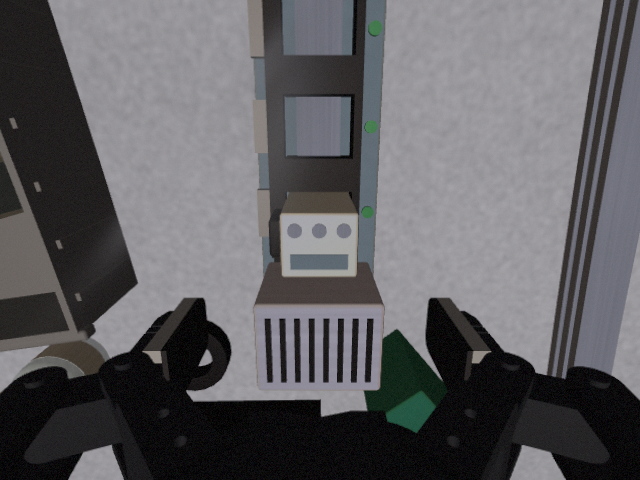

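The picture shows the last module in line with the jaws (px 319,243) and the other sockets empty.

Request:
drive_tool:
  steps: [1,0.5,40,0,0,0,40,0,0,0,30,0,0,0,17,0,0,0,0,0]

```text
t: 39.95
tcp_pos: [0.6423, 0.2784, 0.0511]
tool_rot: [[-0.999, 0.05, -0.003], [0.05, 0.999, -0.002], [0.003, -0.003, -1.0]]
ft_force: [0.0, 0.4, 0.3]
finger_gap: 0.0856
```

Request:
drive_tool:
  steps: [0,0,0,0,0,0,0,0,0,0,0,0,0,0,0,0,0,0,0,0]
  gripper: 1

```text
t: 40.45
tcp_pos: [0.6451, 0.2809, 0.0563]
tool_rot: [[-0.999, 0.051, 0.004], [0.051, 0.999, 0.003], [-0.004, 0.003, -1.0]]
ft_force: [-0.7, 0.0, 7.3]
finger_gap: 0.0475
```

Request:
drive_tool:
  steps: [0,0,0,0,0,0,0,0,0,0,-3,0,0,0,-5,0,0,0,-5,0]

```text
t: 40.95
tcp_pos: [0.6436, 0.2793, 0.0665]
tool_rot: [[-0.999, 0.05, 0.0], [0.05, 0.999, -0.0], [-0.0, -0.0, -1.0]]
ft_force: [1.0, 0.4, -3.3]
finger_gap: 0.0472
```

Request:
drive_tool:
  steps: [0,0,-8,0,0,0,-8,0,0,0,-8,0,0,0,-8,0,0,0,-8,0]

```text
t: 41.45
tcp_pos: [0.6431, 0.2798, 0.1071]
tool_rot: [[-0.999, 0.05, -0.0], [0.05, 0.999, 0.0], [0.0, 0.0, -1.0]]
ft_force: [0.2, 1.2, -2.5]
finger_gap: 0.0471
```

Request:
drive_tool:
  steps: [0,0,-20,0,0,0,-30,0,0,0,-30,0,0,0,-13,0,0,0,0,0]

```text
t: 41.95
tcp_pos: [0.6442, 0.2806, 0.2017]
tool_rot: [[-0.999, 0.05, 0.003], [0.05, 0.999, 0.002], [-0.003, 0.003, -1.0]]
ft_force: [-0.1, 0.2, -2.9]
finger_gap: 0.0476
```

Request:
drive_tool:
  steps: [-4,-24,0,0,-4,-24,0,0,-4,-24,0,0,-4,-24,0,0,-4,-24,0,0]

```text
t: 42.45
tcp_pos: [0.6564, 0.157, 0.197]
tool_rot: [[-0.999, 0.05, -0.003], [0.05, 0.999, -0.002], [0.003, -0.002, -1.0]]
ft_force: [0.5, -1.0, -2.8]
finger_gap: 0.047
```

Request:
drive_tool:
  steps: [-4,-24,0,0,-4,-24,0,0,-5,-24,0,0,-4,-24,0,0,-4,-23,0,0]

```text
t: 42.95
tcp_pos: [0.6713, 0.037, 0.197]
tool_rot: [[-0.999, 0.05, -0.004], [0.05, 0.999, -0.001], [0.003, -0.001, -1.0]]
ft_force: [-0.4, 0.6, -3.1]
finger_gap: 0.0474
```

Request:
drive_tool:
  steps: [0,0,40,0,0,0,40,0,0,0,30,0,0,0,20,0,0,0,10,0]

```text
t: 43.45
tcp_pos: [0.6705, 0.0383, 0.0561]
tool_rot: [[-0.999, 0.05, -0.005], [0.05, 0.999, -0.001], [0.005, -0.001, -1.0]]
ft_force: [-0.2, -0.1, -2.1]
finger_gap: 0.0474
```

Request:
drive_tool:
  steps: [0,0,8,0,0,0,0,0,0,0,0,0,0,0,0,0,0,0,0,0]

```text
t: 43.95
tcp_pos: [0.6731, 0.039, 0.0524]
tool_rot: [[-0.999, 0.05, 0.002], [0.05, 0.999, 0.0], [-0.002, 0.0, -1.0]]
ft_force: [-0.6, 0.5, -2.4]
finger_gap: 0.0473
```

Request:
drive_tool:
  steps: [0,0,1,0,0,0,0,0,0,0,0,0,0,0,0,0,0,0,0,0]
  gripper: 0.2

```text
t: 44.45
tcp_pos: [0.6726, 0.0389, 0.0505]
tool_rot: [[-0.999, 0.05, 0.0], [0.05, 0.999, 0.0], [-0.0, 0.0, -1.0]]
ft_force: [-0.6, -1.0, 0.5]
finger_gap: 0.0679
```

Request:
drive_tool:
  steps: [0,0,-20,0,0,0,-40,0,0,0,-50,0,0,0,-50,0,0,0,-50,0]

```text
t: 44.95
tcp_pos: [0.6721, 0.0393, 0.2641]
tool_rot: [[-0.999, 0.049, 0.001], [0.049, 0.999, 0.001], [-0.001, 0.001, -1.0]]
ft_force: [0.7, 0.2, -0.1]
finger_gap: 0.0683
```

Request:
drive_tool:
  steps: [16,-39,-11,0,16,-39,-11,0,16,-39,-11,0,16,-39,-11,0,15,-39,-11,0]

```text
t: 45.45
tcp_pos: [0.5826, -0.153, 0.3175]
tool_rot: [[-0.999, 0.049, 0.001], [0.049, 0.999, -0.001], [-0.001, -0.001, -1.0]]
ft_force: [0.8, -0.0, -0.0]
finger_gap: 0.0682
```

Request:
drive_tool:
  steps: [0,0,0,-8.3,0,0,0,0,0,0,0,0,0,0,0,0,0,0,0,0]
  gripper: 0

```text
t: 45.95
tcp_pos: [0.5839, -0.1506, 0.3154]
tool_rot: [[-0.995, -0.095, 0.0], [-0.095, 0.995, 0.0], [-0.0, 0.0, -1.0]]
ft_force: [0.2, -0.1, -0.2]
finger_gap: 0.0852
```

Run:
```python
from h import *
s=read_state();print(s['tcp_pos'],np.degrees(np.arctan2(s['tool_rot'][1,0],s['tool_rot'][0,0])))
im,w=look('w6');z=np.nan_to_num(w[...,2]);x=w[...,0];y=w[...,1]
print('handle');rects((z>.15)&(z<.22)&(y>-.2)&(y<-.1)&(x>.48)&(x<.68),w)
print('mods');rects((z>.09)&(z<.115)&(y>-.09)&(y<.12)&(x>.4),w)
print('strips');rects((z>.035)&(z<.07)&(im[...,2]-im[...,0]>50),w)
```

```text
[ 0.58389021 -0.15057693  0.31543388] -174.53114144970368
handle
[303 152  29 139] c [ 586.2 -150. ] sz [110.  22.] ang 5.6 z [0.174 0.181 0.183]
mods
[490  58  70  58] c [462.8  25.2] sz [50. 42.] ang 86.8 z [0.094 0.099 0.101]
[481 142  64  50] c [533.   32.6] sz [50. 43.] ang 87.1 z [0.095 0.099 0.101]
[470 213  62  47] c [602.6  37.5] sz [49. 42.] ang 86.6 z [0.093 0.099 0.101]
[463 276  57  45] c [672.4  44.4] sz [49. 43.] ang 86.1 z [0.093 0.099 0.101]
strips
[370 118  55  24] c [509.  -72.8] sz [23. 57.] ang 6.5 z [0.049 0.05  0.052]
[348 119  22  23] c [ 513.5 -113. ] sz [22. 21.] ang 6.0 z [0.044 0.05  0.051]
[349 242  59  23] c [649.6 -71.6] sz [23. 67.] ang 7.2 z [0.038 0.05  0.051]
```

View pics/w6.png

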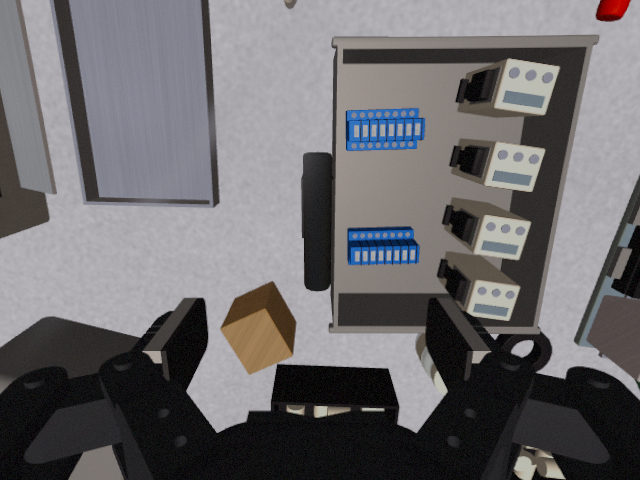

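The picture shows all four modules upright in the tote (px 525,87 / 515,167 / 502,237 / 494,298) and both strips lying in it. The T-bar is at 317,221, unobstructed, and its top at 181 mm means it is already drawn about 15 mm. Now the handle.

Request:
drive_tool:
  steps: [-2,0.5,40,0,0,0,40,0,0,0,40,0,0,0,30,0,0,0,15,0]

```text
t: 46.5
tcp_pos: [0.5841, -0.151, 0.1473]
tool_rot: [[-0.995, -0.095, -0.005], [-0.095, 0.995, 0.0], [0.004, 0.001, -1.0]]
ft_force: [-0.8, -0.3, -0.3]
finger_gap: 0.0854
```

Request:
drive_tool:
  steps: [0,0,0,0,0,0,0,0,0,0,0,0,0,0,0,0,0,0,0,0]
  gripper: 1

```text
t: 47.0
tcp_pos: [0.5864, -0.1499, 0.1518]
tool_rot: [[-0.995, -0.095, 0.003], [-0.095, 0.995, 0.002], [-0.003, 0.001, -1.0]]
ft_force: [-0.8, 2.4, 3.6]
finger_gap: 0.0204
```

Request:
drive_tool:
  steps: [0,0,0,0,0,0,0,0,0,0,-5,0,0,0,-8,0,0,0,-8,0]

```text
t: 47.5
tcp_pos: [0.5863, -0.1498, 0.1699]
tool_rot: [[-0.995, -0.096, 0.001], [-0.096, 0.995, 0.003], [-0.001, 0.003, -1.0]]
ft_force: [6.3, 5.1, -11.8]
finger_gap: 0.0199
```

Request:
drive_tool:
  steps: [0,0,-8,0,0,0,-8,0,0,0,-8,0,0,0,-8,0,0,0,-8,0]

```text
t: 48.0
tcp_pos: [0.5863, -0.1499, 0.2098]
tool_rot: [[-0.995, -0.096, 0.001], [-0.096, 0.995, 0.003], [-0.001, 0.003, -1.0]]
ft_force: [5.7, 5.8, -12.5]
finger_gap: 0.0204
```

Request:
drive_tool:
  steps: [0,0,-8,0,0,0,-8,0,0,0,-8,0,0,0,-5,0,0,0,0,0]

```text
t: 48.5
tcp_pos: [0.5864, -0.1499, 0.2401]
tool_rot: [[-0.995, -0.095, 0.001], [-0.095, 0.995, 0.003], [-0.002, 0.002, -1.0]]
ft_force: [2.2, 4.3, -1.2]
finger_gap: 0.0202
```

Run:
```python
from h import *
im,d=read_camera('scene');c=im[150:330,200:300];save('s1',cv2.resize(c,None,fx=4,fy=3.3,interpolation=cv2.INTER_CUBIC)[:600])
for t in ['lock','handle_grip']: print(t,[(b['score'],b['pixel']) for b in tip_of('scene',t)][:3])
```

```text
Traceback (most recent call last):
ValueError: it knows: carton, catch_tray, handle_grip, jar, module, mug, strip, tape, test_base, tote
```

View pics/s1.png

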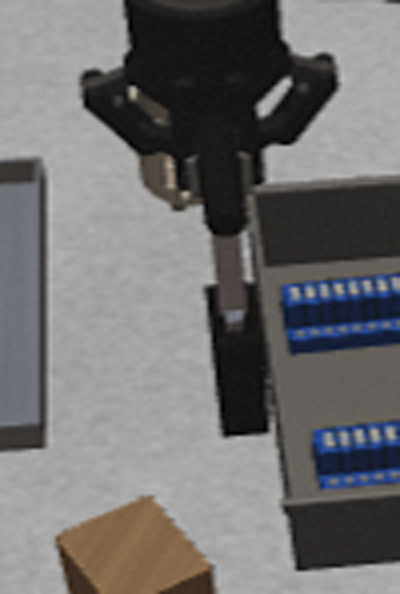

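The mast is up and a light lock button shows at the sleeve's top edge (px 233,320). I'll pull slightly further, let go, back off upwards and check.

Request:
drive_tool:
  steps: [0,0,-2,0,0,0,-1,0,0,0,0,0,0,0,0,0,0,0,0,0]

```text
t: 49.05
tcp_pos: [0.5863, -0.1499, 0.2423]
tool_rot: [[-0.995, -0.096, 0.001], [-0.096, 0.995, 0.003], [-0.001, 0.003, -1.0]]
ft_force: [3.9, 5.0, -6.2]
finger_gap: 0.0204
```

Request:
drive_tool:
  steps: [0,0,0,0,0,0,0,0,0,0,0,0,0,0,0,0,0,0,0,0]
  gripper: 0.2

```text
t: 49.55
tcp_pos: [0.5855, -0.1517, 0.2434]
tool_rot: [[-0.996, -0.094, -0.0], [-0.094, 0.996, -0.001], [0.0, -0.001, -1.0]]
ft_force: [-0.2, 1.5, 0.1]
finger_gap: 0.0685
```

Request:
drive_tool:
  steps: [0,0,-20,0,0,0,-30,0,0,0,-30,0,0,0,-30,0,0,0,-20,0]

```text
t: 50.05
tcp_pos: [0.5861, -0.151, 0.3758]
tool_rot: [[-0.996, -0.094, 0.003], [-0.094, 0.996, -0.0], [-0.003, -0.001, -1.0]]
ft_force: [-0.1, 0.4, 0.9]
finger_gap: 0.0686
```

Run:
```python
from h import *
import time
im,w=look('w7');z=np.nan_to_num(w[...,2]);x=w[...,0];y=w[...,1]
print('handle');rects((z>.2)&(z<.32)&(y>-.2)&(y<-.1)&(x>.48)&(x<.68),w)
print('mods');rects((z>.09)&(z<.115)&(y>-.09)&(y<.12)&(x>.4),w)
im,d=read_camera('scene');c=im[150:330,200:400];save('s2',cv2.resize(c,None,fx=4,fy=3.3,interpolation=cv2.INTER_CUBIC)[:600])
print(read_state()['ft_force'],read_state()['t'])
```

```text
handle
[302 151  33 155] c [ 586.3 -150.1] sz [110.  22.] ang 5.5 z [0.264 0.271 0.274]
mods
[467  66  57  48] c [463.2  25.3] sz [49. 42.] ang 88.6 z [0.095 0.099 0.101]
[459 136  55  44] c [533.3  32.5] sz [50. 42.] ang 86.8 z [0.095 0.099 0.101]
[451 198  52  42] c [602.7  37.5] sz [50. 42.] ang 86.7 z [0.094 0.099 0.101]
[446 255  49  39] c [672.3  44.4] sz [50. 43.] ang 87.2 z [0.093 0.099 0.101]
[-0.66706415  0.44787382 -0.54441634] 50.15
```

View pics/s2.png

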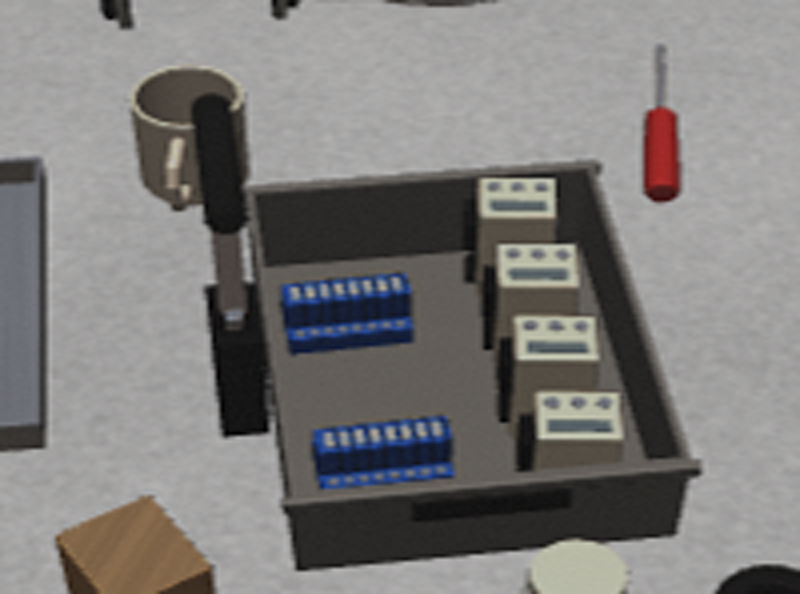

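The T-bar's top is now at 271 mm, so the handle is drawn about 105 mm, past the 98 mm release point. The lock button shows above the sleeve (px 233,318), and all six items lie in the tote. Handing in.

```bash
python3 -c "
from bench import *
print(read_state()['qvel'].round(3));print(job_done())"
```

```text
[-0.001  0.039  0.031  0.073  0.012 -0.038 -0.014]
the job is handed in; nothing more can be done
None
```

I put all four modules and both strips in the tote and drew the handle up. Then I let go of it and handed the job in at about 50 s, with no verdict reported. I pulled each module straight up with its button squeezed (about 47.5 mm between the jaws). All six items were in the tote before I touched the handle.

**Last checks:**
- **Modules and strips:** The wrist depth after letting go showed four module tops at 99–100 mm, upright inside the tote walls. Both strips lie flat in the last picture.
- **Handle:** The T-bar's top measured 271 mm, so it is drawn about 105 mm. The lock button is visible above the sleeve edge.
- **Lock:** I judged the button from the picture only. The networks don't know "lock", and how far it stands out was not measured.
- **Robot:** It stood clear, about 100 mm above the T-bar, with no contact force. The arm was still settling slightly when I handed in, with joint speeds up to 0.07 rad/s.
- **Bystanders:** The carton, jar, tape and mug look unmoved in the pictures, but I did not measure them again.

No check failed or disagreed. No strip was knocked aside before I gripped it.

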